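Set the running clearance of the polishing spindle's brake

TASK

The brake of the small polishing spindle needs its running clearance set: tread its pedal down to its stop once with the gripper to bed the shoe on the drum, and let it spring back up. Then turn the wing thumbscrew on the bridge clockwise until it seats, with the shoe tight on the drum, and back it off a quarter turn. Finish while still gripping the wing at that setting, so that it cannot creep while I do up the lock nut, and do not disturb the other things on the bench.

Things in the scene. Friction and masses are not known exactly. Their poses are not given: they have to be found in the camera images.
- brake_unit: Grey unit fixed to the bench: base plate 270 (its x) x 150 (y) x 12 mm, cross spindle with a 64 mm drum, a one-arm brake over it. Origin: centre of the underside, at bench height. x points away from the robot: tread at x = -0.10, drum, screw bridge at +0.055 (80 mm wide, 132 mm up, bolt heads to 138; only the thumbscrew is higher), pedal hinge at +0.095, 93 mm up.
- tread_top (a point): Centre of the top of the ribbed rubber tread of the pedal, 58 mm by 52 mm with a 4 mm lip at its near edge, on the pedal arm 195 mm from its hinge; 105 mm above the bench when the pedal is on its stop, 8 to 20 mm more as found.
- brake_pedal (a joint): Angle of the sprung pedal arm, rad: 0 = down on its stop (shoe on the drum), grows as the arm rises. A spring lifts it until the foot of the thumbscrew stops it: at 0 with the screw seated, about 0.03 a quarter turn off the seat, 0.04 to 0.10 as found. Pressing the tread to the stop takes about 4 N.
- wing_grip (a point): Middle of the steel wing head of the thumbscrew: a flat upright wing 50 mm long, 10 mm thick, 22 mm high (11 mm below to 11 mm above this point). x runs along the wing, y across its flats, z up the screw axis. 161 mm above the bench when seated, rising 7 mm a turn as it is unscrewed; a slack lock nut sits 10 mm below the wing.
- thumbscrew (a joint): Angle of the thumbscrew, rad: 0 = seated (hard stop, shoe on drum), grows as it is backed off anticlockwise seen from above; starts 2.1 to 4.0 off its seat and stays where it is left (0.06 N m turns it). A quarter turn is 1.57. At 0 the wing lies along brake_unit's x axis.
- wing_screw: The whole thumbscrew with its wing head (axes as wing_grip); origin at its foot, 62.5 mm below wing_grip.
- pliers_flat: Flat-nose pliers, red handles, 141 x 42 x 11 mm, lying loose to the left; bystander, origin at the centre of the underside.
- emery_block: Emery sanding block, 53 x 95 x 29 mm, lying loose to the right; bystander, origin at the centre of the underside.
- wood_block: Brown wood block with holes, 55 x 55 x 40 mm, standing loose to the right; bystander, origin at the centre of the underside.
- pot_1: Small round pot with a tan lid, 65 mm across, 29 mm high, standing loose to the left; bystander, origin at the centre of the underside.

How it is judged:
By the outcome, as a careful person would: the job done as asked, in the order asked, and still so for the second after the job is handed in, while the arm keeps its last pose, push and grip.
It also fails if it takes over 64 s, if anything falls off the work surface, if the arm or the gripper's body presses on something with over 40 N, if the wrist force passes 120 N, or if a joint passes its speed limit or range.

ROBOT

A 6-joint arm with a two-finger parallel gripper is mounted at the origin on a cart in front of the work surface, level with it; the furniture and walls round the work are solid. World frame = base frame: x ahead of the robot, y to its left, z up, the work surface at z = 0. Lengths are in mm, angles in rad, forces in N, time in s.
With the tool pointing down it reaches from about 300 to 775 mm from the base axis. Payload 14.6 kg.
Tool frame: the origin (TCP) lies on the centre line of the jaws, within the pads' length; the fingertips stand 19 mm ahead of it and the grasp point (between the pads) is the TCP (bot.tip_reach is the distance from the TCP to the fingertips, in mm); z points along the fingers, y is the line along which they close (so a half turn about z gives the same grasp; the last joint's range is limited). The gripper opens to 85 mm and grips with 20 to 120 N. Pads are 22 mm wide; open, the fingers measure 114 mm over their backs; the gripper's body (76 mm by 85 mm) begins 54 mm behind the grasp point. The pads swing forward as they close: fully open they stand 13 mm farther back than shut.
Start: joints at [-1.333, 0.3, 1.521, -0, 1.321, -0.067], TCP at [165.049, -524.641, 250.281] pointing down, gripper open.
Joint ranges: [-3.03, 3.03], [-0.79, 2.21], [0.23, 2.52], [-1.04, 4.18], [0, 3.07], [-2.55, 2.55]. Speed limits (rad/s): [2.22, 2.22, 2.57, 3.14, 3.14, 3.14].

INTERFACE

Orientations are given as a unit quaternion [w, x, y, z].
In Python, from rig import bot gives the robot as it stands. Calls block until the motion is done:
- bot.move_to(position, orientation): joint-space move of the TCP to a pose.
- bot.servo_line(position, attitude=None, speed=150, until_force=None): straight line of the TCP; attitude=None keeps the orientation; speed is the mean speed in mm/s. With until_force (N) it stops when the force on the tool has changed by that much, and returns True; else False.
- bot.move_joints(angles): joint-space move.
- bot.move_gripper(opening, grip_force=None): finger opening in mm; grip_force is the grip in N (None keeps the last); returns when the fingers have stopped.
- bot.dwell(seconds).
- bot.ik(position, orientation): joint angles nearest the present ones, or None.
- bot.read_state(): the state.
- bot.read_camera(name): name is "side" or "top"; returns a dict with "image" (400x640x3 uint8, blue, green, red), "depth" (400x640 float32, mm along the optical axis (not along the pixel's ray), 0 where there is no reading), "fovy" (degrees; the focal length in pixels is half the picture's height over the tangent of half this angle, whatever the lens; pixels are square), "cx", "cy" (the principal point, pixels), "eye" and "attitude" of the camera in the world. Camera axes: x right, y down, z forward; pixel columns grow to the right and rows downward; lengths in mm; the calibration is good to about 2 mm. A picture is of the moment at which its call begins.
A pose or a line that the arm cannot do raises bot.MotionError and nothing moves.
- bot.finish_job(): hands the job in; it is judged then, once.
The state is a dict: "clock": time; "joint_positions": joint angles; "qvel": joint speeds; "effort": joint torques, N m; "ee_pos": TCP position; "tool_rot": TCP orientation; "ft_force": force on the tool from outside, world axes, zero at the start; "moment": the same for the moment, N m; "grip_width": finger opening in mm; "grip_force": force on a finger pad.
Only numpy, scipy, OpenCV 4.12 (cv2) and the standard library are available. Lean on these libraries where they do the work, as an engineer would, in place of code of your own. Each camera call takes 0.05 s, during which the arm holds its last target. There are 200 camera calls.

## Working session

There is one attempt and no reset: what is moved stays moved. The work goes in short steps, each a Python script; the robot and the scene stay as the last script left them, time stands still between calls to the robot, and variables do not carry over. Pictures are saved under pics/ and viewed, at most 10 in all, crops included, and the job is handed in when it is done.

```bash
ls; mkdir -p pics
cat > h.py <<'E'
import numpy as np, cv2
from rig import bot
from scipy.spatial.transform import Rotation as R
def rot(q): return R.from_quat([q[1],q[2],q[3],q[0]])
def quat(r): q=r.as_quat(); return [q[3],q[0],q[1],q[2]]
def cam(n):
    c=bot.read_camera(n); c['f']=200/np.tan(np.radians(c['fovy'])/2); return c
def pts(c):
    v,u=np.mgrid[0:400,0:640]; d=c['depth']
    p=np.stack([(u-c['cx'])/c['f']*d,(v-c['cy'])/c['f']*d,d],-1)
    return p@rot(c['attitude']).as_matrix().T+np.array(c['eye'])
def ray(c,u,v):
    d=rot(c['attitude']).apply([(u-c['cx'])/c['f'],(v-c['cy'])/c['f'],1]); return np.array(c['eye']),d
def onz(c,u,v,z):
    e,d=ray(c,u,v); return e+d*(z-e[2])/d[2]
def proj(c,p):
    q=rot(c['attitude']).inv().apply(np.array(p)-np.array(c['eye'])); return c['cx']+c['f']*q[0]/q[2], c['cy']+c['f']*q[1]/q[2]
E
python3 - <<'E'
from h import *
import pickle
for n in('top','side'):
    c=cam(n); cv2.imwrite(f'pics/{n}0.png',c['image']); pickle.dump(c,open(n+'0.pkl','wb'))
    print(n,c['eye'],c['attitude'],c['f'],c['cx'],c['cy'],(c['depth']>0).mean())
print(bot.read_state())
E
```

```text
pics
top [ 464.45560808  -84.0484813  1314.09282986] [ 0.0157041  -0.69706409  0.71640981 -0.02473906] 417.27179772275855 317.08913705702423 194.29638544431634 0.99599609375
side [ 570.10097391 1001.37836726  861.01968021] [-0.01239946  0.00960585  0.88327422 -0.46859432] 436.4369000090103 317.86242721092907 195.8961181878077 0.55401953125
{'clock': 0.1, 'joint_positions': array([-1.33255593e+00,  3.00417180e-01,  1.52151871e+00, -2.65286535e-05,
        1.32070321e+00, -6.66278369e-02]), 'qvel': array([ 0.00052322, -0.00140499,  0.00018056,  0.00020609,  0.00044983,
       -0.00073773]), 'effort': array([ 9.68049790e-04, -5.44377601e+01, -3.62369013e+01, -4.85014959e-05,
        3.03957975e-03, -1.66016099e-05]), 'ee_pos': array([ 165.02411039, -524.45926704,  249.77726645]), 'tool_rot': array([-5.20196039e-04,  9.88403764e-01,  1.51847703e-01, -5.76433555e-05]), 'ft_force': array([-0.03436776,  0.14496824, -0.84679762]), 'moment': array([-0.01338962,  0.00021319, -0.00462609]), 'grip_force': 0.0, 'grip_width': 85.51553988122689}
```

View pics/top0.png

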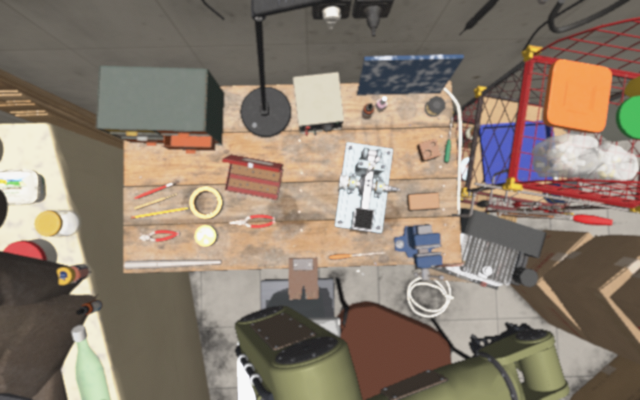

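View pics/side0.png

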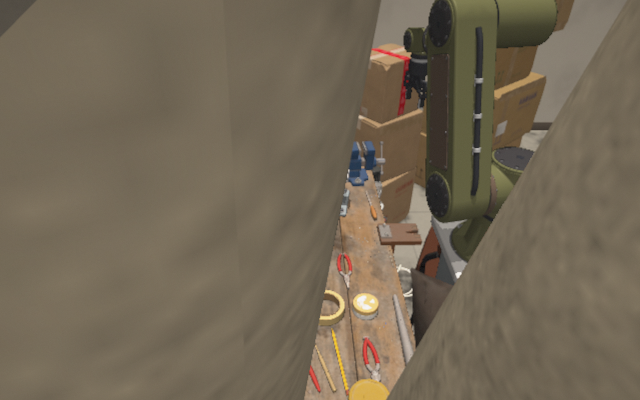

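The top view shows the brake unit at about (365,187): tread at (364,218), bridge near (368,160). Bystanders are the wood block at (429,150), emery block at (423,201), pliers at (255,221) and pot at (205,235). In the side view the unit is almost hidden behind a foreground obstacle; only its edge shows, near (344,205).

Run:
```python
from h import *
import pickle
c=pickle.load(open('top0.pkl','rb')); P=pts(c)
s=np.s_[136:240,330:402]
im=cv2.resize(c['image'][s],None,fx=5.5,fy=5.5,interpolation=cv2.INTER_CUBIC)
z=np.clip(P[s][...,2],-10,190); zz=cv2.applyColorMap(((z+10)/200*255).astype(np.uint8),cv2.COLORMAP_JET)
zz=cv2.resize(zz,None,fx=5.5,fy=5.5,interpolation=cv2.INTER_NEAREST)
cv2.imwrite('pics/crop1.png',np.hstack([im,zz]))
b=P[185:235,300:330,2]; print('bench z',np.median(b),b.std())
print('rows 144..176 cols 346..394 step 2')
for v in range(144,178): print(v,*[int(x) for x in P[v,350:392,2]])
# plate by height + grey
Z=P[...,2]; m=np.zeros(Z.shape,np.uint8); hsv=cv2.cvtColor(c['image'],cv2.COLOR_BGR2HSV)
m[s]=((Z[s]>6)&(hsv[s][...,1]<70)).astype(np.uint8)
n,l,st,ce=cv2.connectedComponentsWithStats(m); print(st[1:][st[1:,4]>50])
k=1+np.argmax(st[1:,4]); q=(l==k)&(Z>7)&(Z<17); xy=P[q][:,:2].astype(np.float32)
r=cv2.minAreaRect(xy); print(r)
```

```text
bench z -0.235934496658615 83.07946357160034
rows 144..176 cols 346..394 step 2
144 13 10 13 15 14 10 11 11 14 6 10 15 8 -2 0 -1 -5 0 1 1 0 -1 1 2 -1 0 -1 0 -4 0 3 1 -5 3 0 -2 5 2 2 -2 1 0
145 16 20 10 16 9 12 12 13 9 13 13 13 12 10 12 10 11 8 7 10 1 0 -2 3 1 2 -2 -2 2 0 3 3 4 0 -1 1 -2 3 6 0 -2 5
146 21 22 15 10 11 11 13 12 11 9 15 10 11 9 8 12 13 14 9 17 11 13 8 11 10 13 11 -1 4 -2 -4 1 -1 0 -7 -2 4 2 0 -3 -3 0
147 17 15 17 19 12 14 11 8 17 12 16 7 13 14 17 97 96 95 6 11 13 13 13 9 7 13 14 13 10 9 16 14 8 12 -3 0 -2 0 0 -1 1 2
148 21 21 18 15 14 10 13 13 17 12 13 10 14 14 95 104 107 102 14 13 7 11 10 12 1314 8 10 14 11 13 9 9 14 16 13 12 11 10 10 3 6 -2
149 16 21 16 13 15 12 13 17 16 16 12 13 13 95 93 103 107 106 101 101 20 9 9 12 8 6 16 9 96 101 99 10 10 8 16 5 15 13 10 11 9 12
150 17 16 20 15 16 17 17 9 13 7 10 12 14 103 98 111 111 108 104 107 101 101 102 104 101 97 101 102 101 103 103 105 16 10 9 9 12 11 13 17 11 13
151 10 19 16 14 20 10 10 15 9 13 13 11 96 102 98 107 108 109 106 105 102 104 104 100 101 102 104 104 106 104 109 105 13 12 11 9 19 19 20 19 11 8
152 13 14 17 20 15 1
[... 3143 characters left out ...]
9 57 64 62 15 15 12 15 19 15 12 13 13 -3 3
174 33 33 38 37 41 34 11 18 11 10 11 11 56 56 54 46 102 104 102 102 104 98 1314 14 10 19 26 32 36 11 11 13 12 17 13 14 15 9 11 9 0 4
175 33 33 42 33 37 37 26 6 11 18 18 9 61 60 66 64 100 102 99 104 103 95 99 11 5 13 12 11 11 6 10 11 15 15 16 14 16 10 10 10 0 -1
176 51 56 51 42 39 35 13 9 16 11 12 37 65 64 82 80 105 102 106 102 105 102 107 55 15 13 14 10 10 10 14 12 19 19 16 19 15 7 9 12 -4 -1
177 55 61 56 57 55 54 53 18 11 15 14 37 69 72 87 84 103 105 97 102 101 102 106 65 13 8 9 28 28 1314 12 12 17 11 14 14 14 13 12 9 1 0
[[ 335  142   65   91 4132]]
((557.4054565429688, -249.7303924560547), (150.07107543945312, 269.41162109375), 80.22379302978516)
```

View pics/crop1.png

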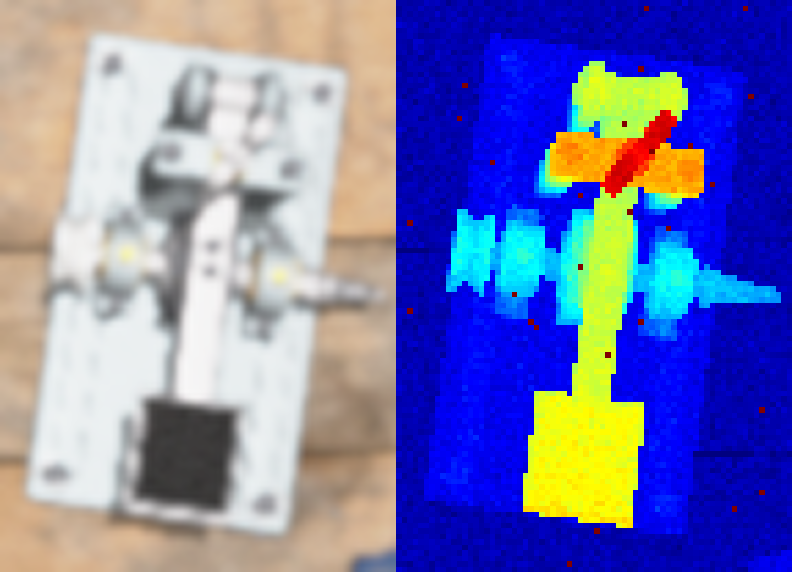

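The height map gives the base plate as 150.1 x 269.4 mm, matching the text. The wing is red in the map, running up-right at about (368,163), with its nut just beneath. The tread is the yellow patch. Next I'll fit the wing and tread and check the joint chain.

```bash
cat >> h.py <<'E'
U=np.array([557.4,-249.7]); YAW=np.radians(-9.78)
def unit(x,y=0): return U+np.array([[np.cos(YAW),-np.sin(YAW)],[np.sin(YAW),np.cos(YAW)]])@[x,y]
def down(a): return quat(R.from_euler('z',a)*R.from_euler('x',np.pi))
def wing(c):
    P=pts(c); Z=P[...,2]; w=(np.linalg.norm(P[...,:2]-unit(55),axis=-1)<32)&(Z>161)&(Z<190)
    q=P[w]; (cx,cy),(a,b),t=cv2.minAreaRect(q[:,:2].astype(np.float32))
    d=np.linalg.svd(q[:,:2]-q[:,:2].mean(0))[2][0]; ang=np.arctan2(d[1],d[0])
    return q[:,:2].mean(0),(a,b),ang,np.median(q[:,2]),(ang-YAW)%np.pi
def tread(c):
    P=pts(c); Z=P[...,2]; w=(np.linalg.norm(P[...,:2]-unit(-100),axis=-1)<45)&(Z>95)&(Z<150)
    loc=(P[w][:,:2]-U)@np.array([[np.cos(YAW),-np.sin(YAW)],[np.sin(YAW),np.cos(YAW)]])
    k=loc[:,0]<-72; return P[w][k].mean(0), np.ptp(loc[k],axis=0),np.median(P[w][k][:,2])
E
python3 - <<'E'
from h import *
import pickle
c=pickle.load(open('top0.pkl','rb'))
w=wing(c); print(w,unit(55)); print(tread(c),unit(-100)); print(bot.tip_reach)
# parallax check: side view projection
s=pickle.load(open('side0.pkl','rb')); print('side uv',proj(s,[*w[0],164]),proj(s,[*unit(-100),115]))
th=w[4]
for off in (0,np.pi):
  for d in (th, th/2, 0,-.3, 1.57):
    a=w[2]+off+(d-th); print(off,round(d,2),np.round(bot.ik([*unit(55),176],down(a)),2) if bot.ik([*unit(55),176],down(a)) is not None else None)
print(bot.ik([*unit(-100),150],down(YAW)))
P=pts(c); m=(P[...,2]>180)&(P[...,2]<900)&(np.abs(P[...,1]+250)<300)&(P[...,0]>300)&(P[...,0]<900)
print(m.sum(),P[m].min(0),P[m].max(0))
E
```

```text
(array([ 611.08494843, -258.12081267]), (9.72098159790039, 50.33279037475586), np.float64(2.407066904299713), np.float64(171.23826823883792), np.float64(2.5777601051447583)) [ 611.6006989  -259.04260341]
(array([ 456.83370707, -231.60217869,  114.36206522]), array([60.25996086, 58.12540973]), np.float64(114.53181707273438)) [ 458.85327472 -232.71344834]
19.0
side uv (np.float64(291.6576233839721), np.float64(156.64349373856527)) (np.float64(337.9121364973389), np.float64(173.2815805308856))
0 2.58 [-0.46  0.62  1.24  0.    1.28 -1.29]
0 1.29 [-0.46  0.62  1.24 -0.    1.28 -0.  ]
0 0 [-0.46  0.62  1.24 -0.    1.28  1.29]
0 -0.3 [-0.46  0.62  1.24 -0.    1.28  1.59]
0 1.57 [-0.46  0.62  1.24  0.    1.28 -0.28]
3.141592653589793 2.58 [-0.46  0.62  1.24 -0.    1.28  1.85]
3.141592653589793 1.29 None
3.141592653589793 0 [-0.46  0.62  1.24  0.    1.28 -1.86]
3.141592653589793 -0.3 [-0.46  0.62  1.24  0.    1.28 -1.56]
3.141592653589793 1.57 None
[-5.40559942e-01  3.30297458e-01  1.73043965e+00 -4.44089210e-16
  1.08085555e+00  1.20092959e+00]
4132 [ 542.06417318 -549.18346984  180.0312189 ] [899.99898398  46.80732676 727.21235045]
```

Run:
```python
from h import *
q=down(YAW); p=np.array([457.8,-232.2])
bot.move_to([*p,260],q); bot.move_gripper(0,40)
bot.servo_line([*p,142],speed=150); f0=bot.read_state()['ft_force']
hit=bot.servo_line([*p,119],speed=25,until_force=14)
s=bot.read_state(); print(hit,s['ee_pos'],s['ft_force']-f0,s['clock'],s['grip_width'])
bot.dwell(.3); s=bot.read_state(); print(s['ee_pos'],s['ft_force']-f0)
```

```text
True [ 457.62946948 -232.2579518   123.25544641] [-5.09321398  2.24708573 13.97242376] 4.0667 -0.3120397539233578
[ 457.6229854  -232.25065051  123.37453452] [-4.18672078  1.06389105 11.07119334]
```

Run:
```python
from h import *
p=[457.8,-232.2]
for z in (127,131,142):
    bot.servo_line([*p,z],speed=30); s=bot.read_state(); print(z,s['ft_force'])
bot.servo_line([*p,240]); bot.move_gripper(36,40)
w=np.array([611.2,-258.3]); a=2.407
bot.move_to([*w,240],down(a)); c=cam('top'); cv2.imwrite('pics/t1.png',c['image'][110:260,290:450].repeat(4,0).repeat(4,1)); print(tread(c))
bot.servo_line([*w,195]); f0=bot.read_state()['ft_force']
hit=bot.servo_line([*w,175.5],speed=40,until_force=6); s=bot.read_state()
print(hit,s['ee_pos'],s['ft_force']-f0,s['joint_positions'],s['clock'])
```

```text
127 [-0.37989028  0.08615458  2.5365326 ]
131 [-0.16127753  0.19706741  1.91610644]
142 [-0.21631298 -0.24503412  0.30021507]h.py:29: RuntimeWarning: Mean of empty slice.
  k=loc[:,0]<-72; return P[w][k].mean(0), np.ptp(loc[k],axis=0),np.median(P[w][k][:,2])
  ret = um.true_divide(
Traceback (most recent call last):
  File "h.py", line 29, in tread
    k=loc[:,0]<-72; return P[w][k].mean(0), np.ptp(loc[k],axis=0),np.median(P[w][k][:,2])
                                            ~~~~~~^^^^^^^^^^^^^^^
ValueError: zero-size array to reduction operation maximum which has no identity
```

View pics/t1.png

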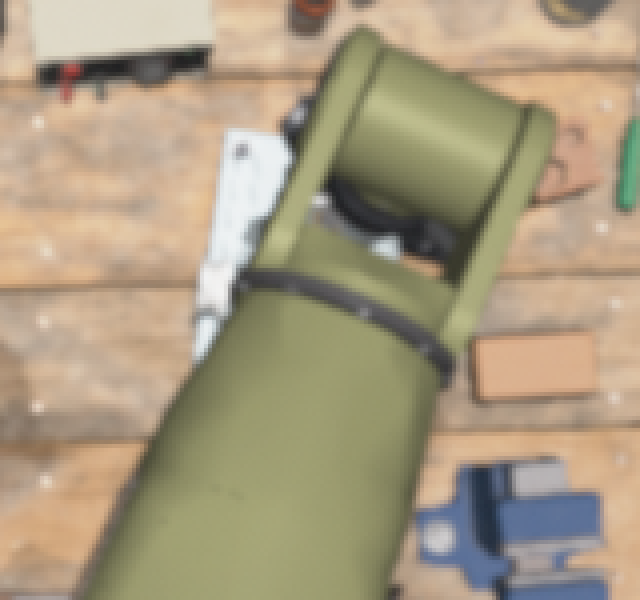

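The arm hides the unit, as expected. The force during the lift showed the pedal following the fingers up. Now I'll descend and grip the wing.

Run:
```python
from h import *
w=np.array([611.2,-258.3])
bot.servo_line([*w,195]); f0=bot.read_state()['ft_force']
hit=bot.servo_line([*w,175.5],speed=40,until_force=6); s=bot.read_state()
print(hit,s['ee_pos'],s['ft_force']-f0,s['clock'])
if not hit:
    bot.move_gripper(0,40); s=bot.read_state(); print(s['grip_width'],s['grip_force'],s['ft_force']-f0,s['moment'],s['ee_pos'],s['clock'])
```

```text
False [ 611.25304638 -258.32538868  175.57560919] [-0.83440366  0.28837887 -0.95484647] 9.9583
8.868685371496644 41.6200590133667 [2.58221982 3.06268099 1.50974456] [ 0.56794292 -0.41863407 -0.02449228] [ 611.56228231 -258.00965574  175.88534824] 10.3083
```

```bash
cat >> h.py <<'E'
K=7/(2*np.pi); C=np.array([611.5,-258.1]); A0=2.407; Z0=175.6
def turn(t,speed=1.0): # t = rotation (rad) from the grasp, + anticlockwise
    bot.servo_line([*C,Z0+K*t],down(A0+t),speed=speed); s=bot.read_state()
    q=rot(s['tool_rot']); x=q.apply([1,0,0]); act=(np.arctan2(x[1],x[0])-A0+np.pi)%(2*np.pi)-np.pi
    if act>1: act-=2*np.pi
    return s,act
def show(t,s,act): print(round(t,3),'act',round(act,3),'Mz',round(s['moment'][2],3),'F',np.round(s['ft_force'],1),'w',round(s['grip_width'],2),'t',round(s['clock'],2))
E
python3 - <<'E'
from h import *
for t in (-.1,-.2,-.5,-.8,-1.1,-1.4,-1.7,-2.0):
    s,a=turn(t); show(t,s,a)
    if abs(s['moment'][2])>.35: break
E
```

```text
-0.1 act -0.098 Mz -0.068 F [0.8 2.5 3.2] w 9.05 t 10.57
-0.2 act -0.196 Mz -0.055 F [0.4 3.4 3.7] w 9.19 t 10.82
-0.5 act -0.497 Mz -0.075 F [-0.   3.1  4.7] w 8.94 t 11.28
-0.8 act -0.797 Mz -0.051 F [-1.5  3.3  6.4] w 9.17 t 11.72
-1.1 act -1.097 Mz -0.007 F [-2.8  3.8  6.7] w 8.93 t 12.18
-1.4 act -1.397 Mz -0.027 F [-4.1  3.2  7.2] w 8.83 t 12.62
-1.7 act -1.697 Mz -0.024 F [-4.7  4.8  7.4] w 9.01 t 13.07
-2.0 act -1.997 Mz -0.033 F [-5.   5.8  8.1] w 9.0 t 13.53
```

Run:
```python
from h import *
t=-2.0
for t in [-2.2,-2.3]+list(np.arange(-2.35,-2.95,-.03)):
    s,a=turn(t); bot.dwell(.1); s=bot.read_state(); show(t,s,a)
    if abs(s['moment'][2]+.03)>.3: break
print(s['joint_positions'])
```

```text
-2.2 act -2.197 Mz -0.046 F [-5.   5.2  8.8] w 8.77 t 13.97
-2.3 act -2.297 Mz -0.021 F [-5.4  5.9  9. ] w 8.71 t 14.32
-2.35 act -2.346 Mz -0.042 F [-5.6  6.8  9.5] w 8.94 t 14.68
-2.38 act -2.376 Mz 0.0 F [-6.3  6.4  8.2] w 9.15 t 15.03
-2.41 act -2.406 Mz -0.01 F [-5.7  6.3  9.5] w 8.69 t 15.38
-2.44 act -2.436 Mz -0.007 F [-6.3  7.7 10. ] w 9.07 t 15.72
-2.47 act -2.466 Mz -0.032 F [-5.7  6.3  9.8] w 8.94 t 16.07
-2.5 act -2.496 Mz -0.019 F [-5.5  7.3  9.5] w 8.91 t 16.43
-2.53 act -2.526 Mz 0.004 F [-5.4  7.3 10.3] w 9.28 t 16.77
-2.56 act -2.556 Mz -0.004 F [-4.   7.3 10.6] w 8.96 t 17.12
-2.59 act -2.586 Mz 0.179 F [-6.3  6.8  9.8] w 8.98 t 17.48
-2.62 act -2.616 Mz 0.529 F [-3.9  6.3  8.8] w 9.02 t 17.82
[-4.54239099e-01  6.17877508e-01  1.24475096e+00  1.25427018e-04
  1.27979510e+00  1.32485226e+00]
```

Run:
```python
from h import *
for t in (-2.58,-2.55,-2.4,-2.1,-1.8,-1.5,-1.2,-1.0):
    s,a=turn(t); show(t,s,a)
bot.dwell(.5); s,a=turn(-1.0); show(-1,s,a); print(s['ee_pos'],s['grip_force'],s['joint_positions'])
c=cam('top'); cv2.imwrite('pics/t2.png',c['image'][110:260,290:450].repeat(4,0).repeat(4,1))
c=cam('side'); cv2.imwrite('pics/s2.png',c['image'][100:250,250:410].repeat(4,0).repeat(4,1))
```

```text
-2.58 act -2.576 Mz 0.101 F [-3.9  6.3  8.8] w 8.88 t 18.07
-2.55 act -2.546 Mz 0.092 F [-4.5  6.1  8.9] w 9.11 t 18.32
-2.4 act -2.395 Mz 0.049 F [-4.   6.3  8.9] w 9.08 t 18.62
-2.1 act -2.096 Mz 0.118 F [-3.7  5.8  7.1] w 8.9 t 19.07
-1.8 act -1.796 Mz 0.054 F [-2.7  3.7  6.9] w 8.93 t 19.52
-1.5 act -1.496 Mz 0.132 F [-2.5  4.   6.7] w 9.17 t 19.98
-1.2 act -1.196 Mz 0.018 F [-1.5  3.7  6.1] w 8.95 t 20.43
-1.0 act -0.996 Mz 0.12 F [-0.7  3.2  4.5] w 9.0 t 20.77
-1 act -0.996 Mz 0.095 F [-1.1  4.   4.4] w 8.68 t 21.52
[ 611.3657199  -257.97942671  174.72023736] 42.13870346546173 [-4.54531471e-01  6.16770670e-01  1.24298391e+00  1.33538233e-04
  1.28226340e+00 -2.94638723e-01]
```

View pics/t2.png

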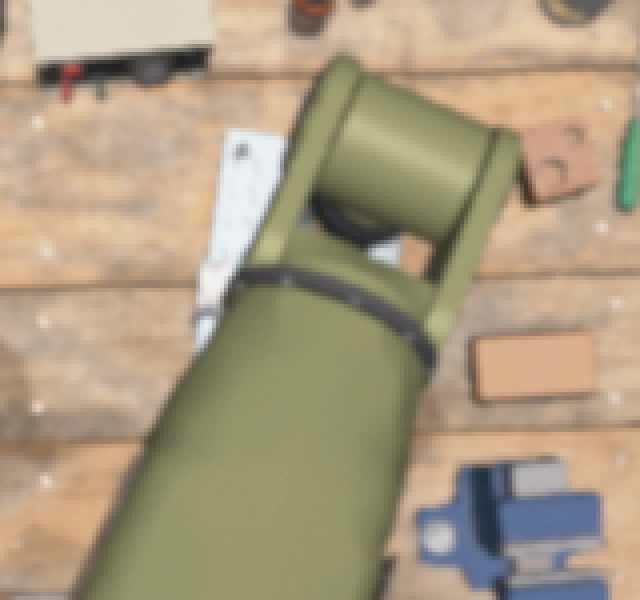

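View pics/s2.png

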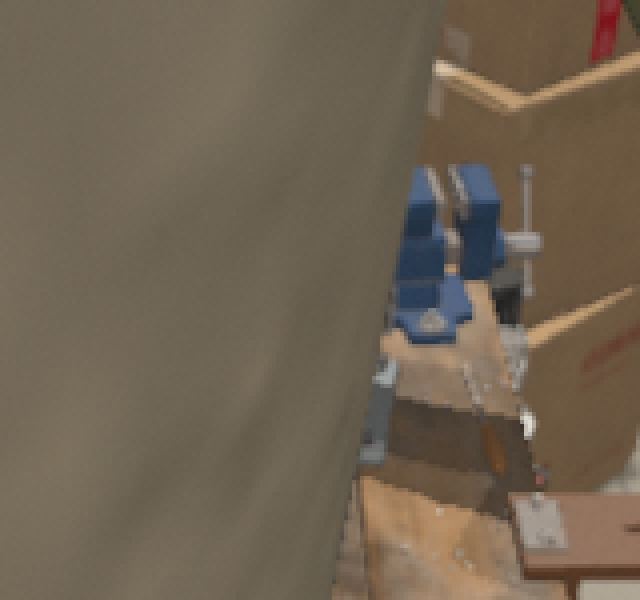

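The top picture shows the wood block near (430,150) and the emery block near (423,201) not disturbed. The side view still doesn't show the unit. The seat was felt at -2.57 rad from the grasp (vision predicted -2.58). The wing is now backed off 1.575 rad and held with 42 N.

```bash
python3 -c "
from rig import bot
print(bot.finish_job())"
```

```text
the job is handed in; nothing more can be done
None
```

I pressed the pedal to its stop once and it sprang back up; I then seated the thumbscrew, backed it off 1.575 rad (about a quarter turn), and handed the job in still gripping the wing; the pedal's return was judged from force because the arm blocked the cameras.

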